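# Change a bench supply over to its other output through interlocked switches

### The job

Change the bench supply over to its second output: turn the isolator (the long bar lever) from on to off until it comes up against its stop, which frees the interlocked selector; swing the selector (the shorter crank with the upright round grip) all the way across to its other stop, and only then turn the isolator back fully on. Feel for the stops and never force a handle that has come to a stop or is locked; let go of both at the end and leave the things round the box where they are.

Things in the scene. Friction and masses are not known exactly. Their poses are not given: they have to be found in the camera images.
- supply: low grey steel bench supply box fixed to the bench, 240 mm deep (x), 340 mm wide (y), 120 mm high, both switches on its flat top; origin at the centre of its underside, z up, its -x side (with the terminals) is the front. At either handle 0.5 N m (8 N at the grip) above the turning load is plenty to feel a stop; a turning moment over 1.5 N m (about 23 N at the grip) damages the stops or the lock inside
- isolator_axis (a point): point on the upright turning axis of the isolator, 35 mm above the box's top; fixed to the box, axes parallel to the box's. It lies 70 mm to +y of the box's middle
- isolator_grip (a point): grip point of the isolator: a black straight bar lever, 14 mm wide, 22 mm high (24 to 46 mm above the box's top), reaching 82 mm out from the axis, on a hub 46 mm across and 50 mm high. The point is the middle of the bar's height, 64 mm from the axis; x points outwards along the bar, z up
- isolator (a joint): angle of the isolator (rad), grows anticlockwise seen from above. 0 = on, against its stop, bar to the box's +x. Off is against the other stop, somewhere between 1.20 and 1.86 (bar about to the box's +y): it differs from unit to unit, the plate's marks are only rough, and it can only be felt. Turning it takes a steady 4 N at the grip; it stays where it is left
- selector_axis (a point): point on the upright turning axis of the selector, 35 mm above the box's top; fixed to the box, axes parallel to the box's. It lies 70 mm to -y of the box's middle
- selector_grip (a point): grip point of the selector: a black crank whose flat arm (up to 25 mm above the box's top) carries an upright round grip 20 mm across, from 14 to 56 mm above the box's top. The point is on the grip's centre line, 37 mm above the box's top, 55 mm from the axis; x points outwards along the arm, z up
- selector (a joint): angle of the selector (rad), grows anticlockwise seen from above. 0 = first output, at its stop, crank to the box's -y. Second output: at its other stop, between 1.20 and 1.86 (crank about to +x), also only to be felt. Turns with 5 N at the grip, stays where left. Locked (0.04 rad of play) unless the isolator is within about 0.05 rad of its off stop; the isolator is to be moved again only with the selector at a stop
- reel_mid (a point): bystander: upright reel of solder, 60 mm across, 46 mm high, beside the box; the point is its centre
- jar_mid (a point): bystander: small amber glass jar, 52 mm across, 60 mm high, beside the box; the point is its centre
- screwdriver: bystander: screwdriver 170 mm long lying in front of the box; leave it

How it is judged:
By the outcome, as a careful person would: the job done as asked, in the order asked, and still so for the second after the job is handed in, with the robot touching nothing.
It also fails if it takes over 72 s, if anything falls off the work surface, if the arm or the gripper's body presses on something with over 40 N, if the wrist force passes 120 N, or if a joint passes its speed limit or range.

### The arm

A 6-joint arm with a two-finger parallel gripper is mounted at the origin on the work surface. World frame = base frame: x ahead of the robot, y to its left, z up, the work surface at z = 0. Lengths are in m, angles in rad, forces in N, time in s.
With the tool pointing down it reaches from about 0.25 to 0.775 m from the base axis. Payload 4 kg.
Tool frame: the origin (TCP) lies midway between the tips of the shut fingers; the grasp point (between the pads) lies 19 mm behind it; z points along the fingers, x is the direction in which the jaws open and shut, and the axes are right-handed (so a half turn about z gives the same grasp; the last joint's range is limited). The gripper opens to 94 mm and grips with 3 to 60 N. Pads are 16 mm wide; open, the fingers measure 119 mm over their backs; the gripper's body (75 mm by 177 mm) begins 78 mm behind the grasp point.
Start: joints at [1.208, 0.087, 1.371, -0, 1.684, -0.103], TCP at [0.141, 0.532, 0.206] pointing down, gripper open.
Joint ranges: [-3.1, 3.1], [-0.76, 2.03], [0.27, 2.55], [-1.08, 4.22], [0.17, 2.65], [-2.57, 2.57]. Speed limits (rad/s): [2.79, 2.79, 3.14, 3.14, 3.14, 3.14].

### API

Orientations are given as a rotation vector (axis times angle).
In Python, from workcell import bot gives the robot as it stands.
- The arm moves only by the tool play_rows, never from a script. Its argument "moves" is text: rows parted by semicolons, each of 7 numbers parted by spaces: the closure, from 0 (fully open) to 1 (shut), then the shift along the world's x, y, z in cm, then the turn, a rotation vector about the world's x, y, z in rad. A call has exactly 5 rows; each row shifts and turns the commanded pose from where the row before left it; what a row does not reach is not made up. A row lasts 1/8 s, in which the tool goes at most 62.5 mm and 10.7 degrees, less where a joint would pass 70% of its speed; a pose out of reach is approached as far as the arm can. A call is refused whole if a number of a shift passes 6.25 or a number of a turn 0.188, either way. A call with a gripper value outside its range is refused whole. The fingers move at their own pace and stop on an object; the grip force is fixed at half the most. Time passes only in rows, so rows that do not move let the fingers close, or fill a call up. It gives the time, the measured TCP pose, the force and the opening at its end, in the units of the state.
- bot.sense(): the state, without advancing time (a new reading comes with each control period).
- bot.read_camera(name): name is "scene" or "top" or "wrist"; returns a dict with "pixels" (420x560x3 uint8, red, green, blue), "z_map" (420x560 float32, m along the optical axis (not along the pixel's ray), 0 where there is no reading), "vertical_fov" (degrees; the focal length in pixels is half the picture's height over the tangent of half this angle, whatever the lens; pixels are square), "cx", "cy" (the principal point, pixels), "world_to_cam" (4x4, takes a point from world to camera coordinates); the wrist camera has in their place "mount" (4x4, takes a point from camera to tool coordinates, whose origin is the TCP and whose axes are the tool frame's). Camera axes: x right, y down, z forward; pixel columns grow to the right and rows downward; lengths in m; the calibration is good to about 2 mm. A picture is of the moment at which its call begins: read the wrist's pose just before it.
- bot.hand_in(): hands the job in, once; it reports no verdict.
The state is a dict: "t": time; "joints": joint angles; "dq": joint speeds; "joint_efforts": joint torques, N m; "ee_pos": TCP position; "orientation": TCP orientation; "ft_force": force on the tool from outside, world axes, zero at the start; "ft_torque": the same for the moment, N m; "gripper_width": finger opening in m.
Only numpy, scipy, OpenCV 4.12 (cv2) and the standard library are available. Lean on these libraries where they do the work, as an engineer would, in place of code of your own. Each camera call takes 0.05 s, during which the arm holds its last target.

## Working session

There is one attempt and no reset: what is moved stays moved. The work goes in short steps, Python scripts to look and compute and a tool call to move; the robot and the scene stay as the last step left them, time stands still between calls to the robot, and variables do not carry over. Pictures are saved under pics/ and viewed, and the job is handed in when it is done.

Besides the shell and the picture viewer there is one more tool, called in YAML: its name, and indented under it one key for each argument. play_rows: Moves the arm, as the interface text tells. Its arguments: {"type":"object","properties":{"moves":{"type":"string"}},"required":["moves"]}

```bash
ls; mkdir -p pics
python3 - <<'E'
from workcell import bot
import cv2,numpy as np
s=bot.sense()
for k,v in s.items(): print(k,np.round(v,4))
for n in("top","scene"):
    c=bot.read_camera(n); cv2.imwrite(f"pics/{n}1.png",c["pixels"][:,:,::-1])
    np.savez(f"pics/{n}1.npz",**c)
    print(n,c["vertical_fov"],c["cx"],c["cy"]);print(np.round(c["world_to_cam"],4))
E
```

```text
pics
t 0.0
joints [ 1.208   0.0879  1.3722 -0.      1.6836 -0.1031]
dq [ 0.      0.0014  0.0015  0.0001  0.0011 -0.0005]
joint_efforts [-6.00000e-04 -3.40192e+01 -3.02425e+01  7.16000e-02  3.30000e-02
 -2.00000e-04]
ee_pos [0.1411 0.531  0.2043]
orientation [ 2.4895  1.9144 -0.0028]
ft_force [-0.7909  0.1492  0.7725]
ft_torque [-0.0524 -0.025  -0.0275]
gripper_width 0.0939
top 48.586693028149604 274.0478814121404 213.51962222092638
[[ 0.0068 -0.9999 -0.0093  0.0416]
 [-0.9991 -0.0064 -0.0414  0.4972]
 [ 0.0413  0.0096 -0.9991  1.16  ]
 [ 0.      0.      0.      1.    ]]
scene 48.70713134962254 278.31278871256694 212.61262708083154
[[ 0.8611  0.5081 -0.0158 -0.431 ]
 [ 0.3464 -0.6093 -0.7132 -0.0647]
 [-0.3721  0.6087 -0.7008  1.3868]
 [ 0.      0.      0.      1.    ]]
```

View pics/top1.png

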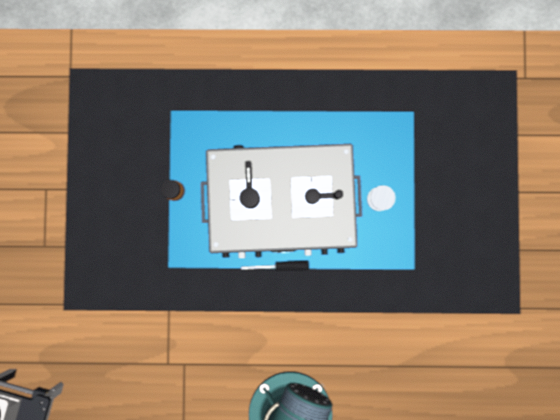

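View pics/scene1.png

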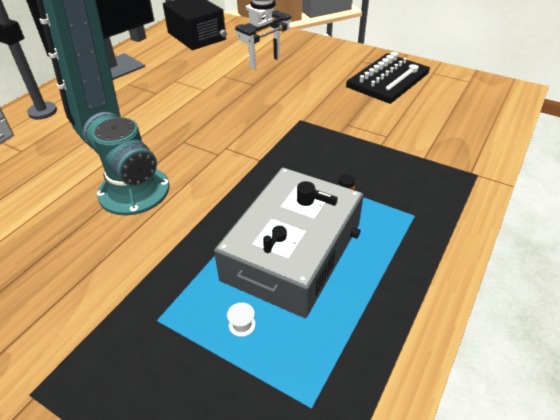

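The top view shows the box top with corners near (207,150), (352,145), (356,247) and (211,252). The isolator hub is at about (250,198) with its bar up (+x). The selector hub is at (312,196) with its grip at (338,194). The jar is at (174,189) and the reel at (381,198).

```bash
cat > h.py <<'E'
import numpy as np,cv2
def load(n): return np.load(f"pics/{n}.npz")
def cast(c,uv,z):
    f=c["pixels"].shape[0]/2/np.tan(np.radians(float(c["vertical_fov"]))/2)
    W=c["world_to_cam"];R=W[:3,:3];t=W[:3,3]
    uv=np.atleast_2d(uv).astype(float)
    d=np.c_[(uv[:,0]-c["cx"])/f,(uv[:,1]-c["cy"])/f,np.ones(len(uv))]@R
    o=-R.T@t
    return o+d*((z-o[2])/d[:,2])[:,None]
E
python3 - <<'E'
from h import *
c=load("top1");im=c["pixels"];hsv=cv2.cvtColor(im,cv2.COLOR_RGB2HSV)
m=((hsv[...,1]<40)&(hsv[...,2]>120)).astype(np.uint8);m[:130]=0;m[262:]=0;m[:,:195]=0;m[:,365:]=0
m=cv2.morphologyEx(m,cv2.MORPH_OPEN,np.ones((7,7)))
cs,_=cv2.findContours(m,0,2);k=max(cs,key=cv2.contourArea)
# refine on world pts at z .12
P=cast(c,k[:,0],.12)[:,:2]
r=cv2.minAreaRect((P*1000).astype(np.float32));print("box",r);print(cv2.boxPoints(r))
z=c["z_map"]
# blob of dark inside
d=((hsv[...,2]<75)).astype(np.uint8);d[:155]=0;d[242:]=0;d[:,:215]=0;d[:,348:]=0
n,l,s,ce=cv2.connectedComponentsWithStats(d)
for i in range(1,n):
    if s[i,4]>30:print(s[i],ce[i])
big=cv2.resize(im[140:262,160:400],None,fx=3.3,fy=3.3,interpolation=cv2.INTER_CUBIC)
cv2.imwrite("pics/topz.png",big[:,:,::-1])
print(cast(c,[[250,198]],.17),cast(c,[[312,196.5]],.145),cast(c,[[338.5,194.5]],.176),cast(c,[[382,198]],.046),cast(c,[[173,190]],.06))
# depth-based heights
R=c["world_to_cam"]
E
```

```text
box ((528.0338134765625, 28.557861328125), (235.0902557373047, 333.4996337890625), 2.598140001296997)
[[ 403.05066  189.80789]
 [ 418.16833 -143.34894]
 [ 653.01697 -132.69217]
 [ 637.8993   200.46466]]
[241 183  17  25 172] [247.51162791 195.59883721]
[306 190  36  13 130] [323.78461538 194.34615385]
[[0.52374384 0.09592486 0.17      ]] [[ 0.52980233 -0.04071495  0.145     ]] [[ 0.53204657 -0.09568486  0.176     ]] [[ 0.53495453 -0.2183423   0.046     ]] [[0.55019617 0.28925312 0.06      ]]
```

View pics/topz.png

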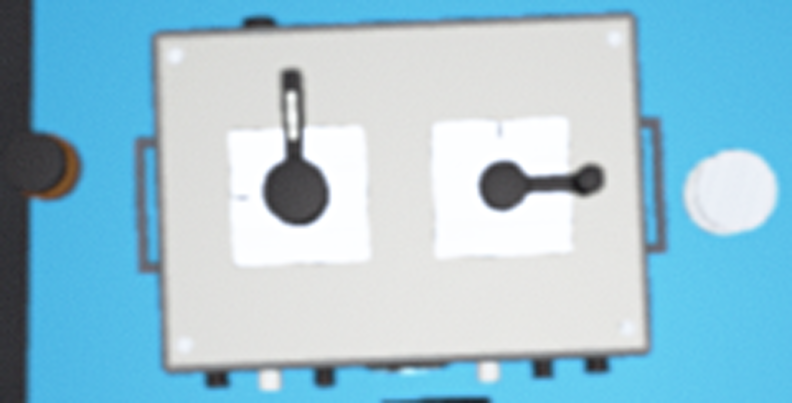

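play_rows:
  moves: "0.74 2.9 -2.8 0.2 0 0 -0.18; 0.74 2.9 -2.8 0.2 0 0 -0.18; 0.74 2.9 -2.8 0.2 0 0 -0.18; 0.74 2.9 -2.8 0.2 0 0 -0.18; 0.74 2.9 -2.8 0.2 0 0 -0.18"

```text
t: 0.72
ee_pos: [0.2869, 0.3904, 0.215]
orientation: [3.077, 0.632, -0.001]
ft_force: [0.0, 0.2, 0.2]
gripper_width: 0.0474
```

play_rows:
  moves: "0.74 2.9 -2.8 0.2 0 0 -0.18; 0.74 2.9 -2.8 0.2 0 0 -0.18; 0.74 2.9 -2.8 0.2 0 0 -0.18; 0.74 2.9 -2.8 0.2 0 0 -0.18; 0.74 2.9 -2.8 0.2 0 0 -0.18"

```text
t: 1.35
ee_pos: [0.4319, 0.2504, 0.225]
orientation: [3.045, -0.77, -0.001]
ft_force: [0.2, 0.5, 0.7]
gripper_width: 0.0244
```

play_rows:
  moves: "0.74 2.9 -2.8 0 0 0 -0.18; 0.74 2.9 -2.8 0 0 0 -0.18; 0.74 2.9 -2.8 0 0 0 -0.18; 0.74 2.9 -2.8 0 0 0 -0.18; 0.74 2.9 -2.8 0 0 0 -0.137"

```text
t: 1.98
ee_pos: [0.5769, 0.1105, 0.2248]
orientation: [2.451, -1.964, -0.001]
ft_force: [0.3, 1.7, 0.3]
gripper_width: 0.0243
```

play_rows:
  moves: "0.74 1.2 -0.9 0 0 0 -0.18; 0.74 0 0 0 0 0 0; 0.74 0 0 0 0 0 0; 0.74 0 0 0 0 0 0; 0.74 0 0 0 0 0 0"

```text
t: 2.6
ee_pos: [0.5879, 0.1032, 0.2259]
orientation: [-2.272, 2.169, -0.001]
ft_force: [-0.5, -0.3, -0.5]
gripper_width: 0.0246
```

Run:
```python
from workcell import bot
import cv2,numpy as np
s=bot.sense();print(s["ee_pos"],s["orientation"],s["ft_force"],s["joints"])
c=bot.read_camera("wrist"); cv2.imwrite("pics/w1.png",c["pixels"][:,:,::-1])
np.savez("pics/w1.npz",ee=s["ee_pos"],ori=s["orientation"],**c)
print(c["vertical_fov"],c["mount"])
```

```text
[0.58791768 0.10318514 0.22586016] [-2.27226560e+00  2.16895215e+00 -5.78181233e-04] [-0.49893075 -0.34995599 -0.54608729] [ 7.88075986e-02  1.89296124e-01  1.21619669e+00 -5.65399320e-05
  1.73561008e+00  1.60307819e+00]
58.22651753063561 [[ 9.99998887e-01 -3.87119151e-04  1.44114987e-03 -1.27499439e-03]
 [ 3.19099857e-05  9.71090731e-01  2.38710683e-01 -6.78551943e-02]
 [-1.49189676e-03 -2.38710371e-01  9.71089663e-01 -1.79923021e-01]
 [ 0.00000000e+00  0.00000000e+00  0.00000000e+00  1.00000000e+00]]
```

View pics/w1.png

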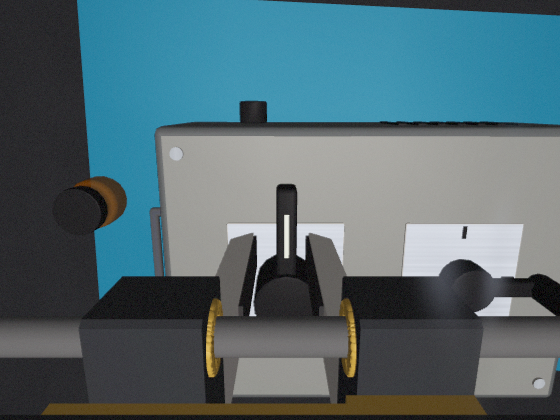

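The wrist view shows the bar's near-vertical edges at columns 277–297 (rows 185–255), between the fingertips at about 256 and 310. The hub is at (283,285).

```bash
cat >> h.py <<'E'
from scipy.spatial.transform import Rotation as Ro
def wcast(c,uv,z):
    T=np.eye(4);T[:3,:3]=Ro.from_rotvec(c["ori"]).as_matrix();T[:3,3]=c["ee"]
    d={k:c[k] for k in("pixels","vertical_fov","cx","cy")};d["world_to_cam"]=np.linalg.inv(T@c["mount"])
    return cast(d,uv,z)
E
python3 - <<'E'
from h import *
c=load("w1");im=c["pixels"]
g=im.max(2)
for r in (192,205,215,225):print(r,[ (u,int(g[r,u])) for u in range(270,304)if abs(int(g[r,u+1])-int(g[r,u-1]))>25])
P=wcast(c,[[287,190],[287,200],[287,240],[176,154],[539,383]],.166);print(P)
print(wcast(c,[[176,154],[539,383]],.12))
print(wcast(c,[[467,282],[552,290]],.17))
E
```

```text
192 [(275, 167), (276, 78), (277, 31), (296, 23), (297, 131), (298, 166)]
205 [(275, 169), (276, 81), (277, 33), (296, 28), (297, 154)]
215 [(275, 165), (276, 79), (277, 28), (283, 40), (284, 190), (285, 226), (288, 231), (289, 131), (290, 52), (296, 26), (297, 155)]
225 [(275, 227), (276, 121), (277, 33), (283, 47), (284, 194), (285, 231), (287, 235), (288, 209), (289, 108), (290, 55), (296, 24), (297, 215)]
[[ 0.60539807  0.10078665  0.166     ]
 [ 0.59872992  0.10044964  0.166     ]
 [ 0.5711681   0.09905669  0.166     ]
 [ 0.62544657  0.1723198   0.166     ]
 [ 0.4678084  -0.09359538  0.166     ]]
[[ 0.61967203  0.18473065  0.12      ]
 [ 0.43179675 -0.13219062  0.12      ]]
[[ 0.54811157 -0.02451171  0.17      ]
 [ 0.54487199 -0.08357492  0.17      ]]
```

play_rows:
  moves: "0.74 0 -0.3 -2 0 0 0; 0.74 0 0 -2 0 0 0; 0.74 0 0 -2 0 0 0; 0.74 0 0 -2 0 0 0; 0.74 0 0 -1 0 0 0"

```text
t: 3.28
ee_pos: [0.5875, 0.0997, 0.1342]
orientation: [2.27, -2.169, -0.002]
ft_force: [0.4, -0.6, -0.4]
gripper_width: 0.0246
```

```bash
cat > plan.py <<'E'
# plan.py ax ay r start_ang : print poses
import sys,numpy as np
from workcell import bot
s=bot.sense();ax,ay=float(sys.argv[1]),float(sys.argv[2])
from scipy.spatial.transform import Rotation as Ro
x=Ro.from_rotvec(s["orientation"]).as_matrix()[:,0];yaw=np.arctan2(x[1],x[0])
p=np.array(s["ee_pos"]);d=p[:2]-[ax,ay];a=np.arctan2(d[1],d[0])
t=np.array([-np.sin(a),np.cos(a)]);f=np.array(s["ft_force"])
print("t",round(s["t"],2),"p",p.round(4),"yaw",yaw.round(3),"r",np.hypot(*d).round(4),"ang",a.round(3),"Ft",(f[:2]@t).round(2),"Fr",(f[:2]@d/np.hypot(*d)).round(2),"F",f.round(1),"w",round(s["gripper_width"],4),"M",np.round(s["ft_torque"],2))
E
python3 plan.py .525 .0975
python3 - <<'E'
import numpy as np
# isolator arc: r .064, box yaw .046; tool target angle list, steps
b=.046
def P(q):return np.array([.525+.064*np.cos(b+q),.0975+.064*np.sin(b+q)])
st=.1
for k in range(0,20):print(round(k*st,2),(P(k*st)*100).round(2),((P((k+1)*st)-P(k*st))*100).round(2))
E
```

```text
t 3.27 p [0.5875 0.0997 0.1342] yaw -1.525 r 0.0625 ang 0.036 Ft -0.62 Fr 0.34 F [ 0.4 -0.6 -0.4] w 0.0246 M [-0.    0.15 -0.03]
0.0 [58.89 10.04] [-0.06  0.64]
0.1 [58.83 10.68] [-0.12  0.63]
0.2 [58.71 11.31] [-0.19  0.61]
0.3 [58.52 11.92] [-0.25  0.59]
0.4 [58.27 12.51] [-0.3   0.56]
0.5 [57.97 13.07] [-0.36  0.53]
0.6 [57.61 13.6 ] [-0.41  0.49]
0.7 [57.2  14.09] [-0.46  0.45]
0.8 [56.74 14.54] [-0.5  0.4]
0.9 [56.24 14.94] [-0.54  0.35]
1.0 [55.71 15.29] [-0.57  0.29]
1.1 [55.14 15.58] [-0.6   0.23]
1.2 [54.54 15.82] [-0.62  0.17]
1.3 [53.93 15.99] [-0.63  0.11]
1.4 [53.3 16.1] [-0.64  0.05]
1.5 [52.66 16.15] [-0.64 -0.02]
1.6 [52.02 16.13] [-0.63 -0.08]
1.7 [51.38 16.05] [-0.62 -0.14]
1.8 [50.76 15.91] [-0.61 -0.2 ]
1.9 [50.15 15.7 ] [-0.58 -0.26]
```

play_rows:
  moves: "0.74 -0.02 0.26 0 0 0 0.04; 0.74 -0.03 0.26 0 0 0 0.04; 0.74 -0.04 0.25 0 0 0 0.04; 0.74 -0.05 0.25 0 0 0 0.04; 0.74 -0.05 0.25 0 0 0 0.04"

```text
t: 3.9
ee_pos: [0.5868, 0.112, 0.1363]
orientation: [-2.478, 1.931, -0.002]
ft_force: [-0.1, -2.2, 1.5]
gripper_width: 0.0244
```

```bash
python3 plan.py .525 .0975
```

```text
t 3.9 p [0.5868 0.112  0.1363] yaw -1.324 r 0.0635 ang 0.23 Ft -2.08 Fr -0.6 F [-0.1 -2.2  1.5] w 0.0244 M [-0.71  0.17 -0.02]
```

play_rows:
  moves: "0.74 -0.14 0.49 0 0 0 0.08; 0.74 -0.18 0.48 0 0 0 0.08; 0.74 -0.22 0.46 0 0 0 0.08; 0.74 -0.26 0.44 0 0 0 0.08; 0.74 -0.29 0.42 0 0 0 0.08"

```text
t: 4.53
ee_pos: [0.5759, 0.1349, 0.1363]
orientation: [2.813, -1.398, 0.003]
ft_force: [0.2, -4.5, 0.5]
gripper_width: 0.0247
```

play_rows:
  moves: "0.74 -0.32 0.4 0 0 0 0.08; 0.74 -0.36 0.37 0 0 0 0.08; 0.74 -0.38 0.34 0 0 0 0.08; 0.74 -0.41 0.31 0 0 0 0.08; 0.74 -0.43 0.27 0 0 0 0.08"

```text
t: 5.15
ee_pos: [0.5572, 0.1517, 0.1362]
orientation: [3.035, -0.811, 0.004]
ft_force: [1.2, -4.8, 1.1]
gripper_width: 0.0244
```

```bash
python3 plan.py .525 .0975
```

```text
t 5.15 p [0.5572 0.1517 0.1362] yaw -0.522 r 0.0631 ang 1.034 Ft -3.47 Fr -3.47 F [ 1.2 -4.8  1.1] w 0.0244 M [-0.79 -0.15 -0.11]
```

play_rows:
  moves: "0.74 -0.22 0.13 0 0 0 0.04; 0.74 -0.23 0.12 0 0 0 0.04; 0.74 -0.23 0.11 0 0 0 0.04; 0.74 -0.24 0.1 0 0 0 0.04; 0.74 -0.24 0.09 0 0 0 0.04"

```text
t: 5.78
ee_pos: [0.5453, 0.1578, 0.1359]
orientation: [-3.1, 0.506, -0.002]
ft_force: [2.9, -3.3, 1.8]
gripper_width: 0.0244
```

```bash
python3 plan.py .525 .0975
```

```text
t 5.78 p [0.5453 0.1578 0.1359] yaw -0.324 r 0.0636 ang 1.246 Ft -3.77 Fr -2.17 F [ 2.9 -3.3  1.8] w 0.0244 M [-0.69 -0.38 -0.05]
```

play_rows:
  moves: "0.74 -0.04 0.01 0 0 0 0.006; 0.74 -0.04 0.01 0 0 0 0.006; 0.74 -0.04 0.01 0 0 0 0.006; 0.74 -0.04 0.01 0 0 0 0.006; 0.74 -0.04 0.01 0 0 0 0.006"

```text
t: 6.4
ee_pos: [0.5432, 0.1584, 0.1358]
orientation: [-3.106, 0.462, -0.001]
ft_force: [3.2, -0.3, 2.0]
gripper_width: 0.0247
```

play_rows:
  moves: "0.74 -0.04 0.01 0 0 0 0.006; 0.74 -0.04 0.01 0 0 0 0.006; 0.74 -0.04 0.01 0 0 0 0.006; 0.74 -0.04 0.01 0 0 0 0.006; 0.74 -0.04 0.01 0 0 0 0.006"

```text
t: 7.02
ee_pos: [0.541, 0.1589, 0.1355]
orientation: [-3.113, 0.416, -0.0]
ft_force: [4.3, 0.8, 1.9]
gripper_width: 0.0249
```

play_rows:
  moves: "0.74 -0.04 0.01 0 0 0 0.006; 0.74 -0.04 0.01 0 0 0 0.006; 0.74 -0.04 0.01 0 0 0 0.006; 0.74 -0.04 0.01 0 0 0 0.006; 0.74 -0.04 0.01 0 0 0 0.006"

```text
t: 7.65
ee_pos: [0.5388, 0.1592, 0.1354]
orientation: [-3.12, 0.369, 0.0]
ft_force: [3.8, 1.2, 0.8]
gripper_width: 0.0242
```

play_rows:
  moves: "0.74 -0.04 0.01 0 0 0 0.006; 0.74 -0.04 0.01 0 0 0 0.006; 0.74 -0.04 0.01 0 0 0 0.006; 0.74 -0.04 0.01 0 0 0 0.006; 0.74 -0.04 0 0 0 0 0.006"

```text
t: 8.28
ee_pos: [0.5368, 0.1596, 0.1354]
orientation: [-3.125, 0.322, 0.0]
ft_force: [3.8, 2.9, 0.7]
gripper_width: 0.0243
```

play_rows:
  moves: "0.74 -0.04 0.01 0 0 0 0.006; 0.74 -0.04 0 0 0 0 0.006; 0.74 -0.04 0.01 0 0 0 0.006; 0.74 -0.04 0 0 0 0 0.006; 0.74 -0.04 0.01 0 0 0 0.006"

```text
t: 8.9
ee_pos: [0.5348, 0.1598, 0.1354]
orientation: [-3.129, 0.275, 0.0]
ft_force: [4.2, 1.8, -0.0]
gripper_width: 0.0246
```

play_rows:
  moves: "0.74 -0.04 0.01 0 0 0 0.006; 0.74 -0.04 0 0 0 0 0.006; 0.74 -0.04 0.01 0 0 0 0.006; 0.74 -0.04 0 0 0 0 0.006; 0.74 -0.04 0 0 0 0 0.006"

```text
t: 9.52
ee_pos: [0.5328, 0.16, 0.1354]
orientation: [-3.133, 0.228, 0.0]
ft_force: [5.2, 1.7, -0.7]
gripper_width: 0.0245
```

play_rows:
  moves: "0.74 -0.04 0 0 0 0 0.006; 0.74 -0.04 0 0 0 0 0.006; 0.74 -0.04 0 0 0 0 0.006; 0.74 -0.04 0 0 0 0 0.006; 0.74 -0.04 0 0 0 0 0.006"

```text
t: 10.15
ee_pos: [0.5308, 0.16, 0.1354]
orientation: [3.136, -0.181, -0.0]
ft_force: [5.1, 1.9, -0.5]
gripper_width: 0.0246
```

play_rows:
  moves: "0.74 -0.04 0 0 0 0 0.006; 0.74 -0.04 0 0 0 0 0.006; 0.74 -0.04 0 0 0 0 0.006; 0.74 -0.04 0 0 0 0 0.006; 0.74 -0.04 0 0 0 0 0.006"

```text
t: 10.78
ee_pos: [0.53, 0.1598, 0.1355]
orientation: [3.139, -0.135, 0.004]
ft_force: [7.8, 2.5, -3.1]
gripper_width: 0.0247
```

play_rows:
  moves: "0.74 -0.03 0 0 0 0 0.004; 0.74 -0.03 0 0 0 0 0.004; 0.74 -0.02 0 0 0 0 0.004; 0.74 -0.02 0 0 0 0 0; 0.74 0 0 0 0 0 0"

```text
t: 11.4
ee_pos: [0.5299, 0.1597, 0.1355]
orientation: [-3.139, 0.117, -0.007]
ft_force: [9.3, 2.1, -3.6]
gripper_width: 0.0244
```

```bash
python3 plan.py .525 .0975
```

```text
t 11.4 p [0.5299 0.1597 0.1355] yaw -0.074 r 0.0624 ang 1.493 Ft -9.08 Fr 2.8 F [ 9.3  2.1 -3.6] w 0.0244 M [ 0.34 -1.58 -0.03]
```

play_rows:
  moves: "0.74 -0.04 0 0 0 0 0; 0.74 -0.04 0 0 0 0 0; 0.74 -0.04 0 0 0 0 0; 0.74 0 0 0 0 0 0; 0.74 0 0 0 0 0 0"

```text
t: 12.02
ee_pos: [0.5296, 0.1598, 0.1355]
orientation: [-3.139, 0.117, -0.01]
ft_force: [11.8, 2.6, -3.8]
gripper_width: 0.0246
```

play_rows:
  moves: "0.74 0.4 0 0 0 0 0; 0.74 0.4 0 0 0 0 0; 0.74 0 0 3 0 0 0; 0.74 0 0 3 0 0 0; 0.74 0 0 3 0 0 0"

```text
t: 12.65
ee_pos: [0.5333, 0.1593, 0.2256]
orientation: [3.138, -0.116, -0.006]
ft_force: [0.4, -0.4, 0.8]
gripper_width: 0.0246
```

play_rows:
  moves: "0.67 -0.1 -5.2 0 0 0 0.04; 0.67 -0.1 -5.2 0 0 0 0.04; 0.67 -0.1 -5.1 0 0 0 0.04; 0.67 -0.1 -5.1 0 0 0 0; 0.67 -0.1 -5.1 0 0 0 0"

```text
t: 13.28
ee_pos: [0.5281, -0.0986, 0.2249]
orientation: [-3.14, -0.072, 0.006]
ft_force: [0.9, 0.8, -0.3]
gripper_width: 0.0312
```

play_rows:
  moves: "0.67 0 0 0 0 0 0; 0.67 0 0 0 0 0 0; 0.67 0 0 0 0 0 0; 0.67 0 0 0 0 0 0; 0.67 0 0 0 0 0 0"

```text
t: 13.9
ee_pos: [0.5297, -0.0962, 0.2256]
orientation: [-3.141, -0.074, -0.0]
ft_force: [-0.4, 1.0, -0.8]
gripper_width: 0.0311
```

```bash
python3 plan.py .5302 -.0422
python3 - <<'E'
from workcell import bot
import cv2,numpy as np
for n in("wrist","top"):
    s=bot.sense()
    c=bot.read_camera(n); cv2.imwrite(f"pics/{n}2.png",c["pixels"][:,:,::-1])
    np.savez(f"pics/{n}2.npz",ee=s["ee_pos"],ori=s["orientation"],**c)
E
```

```text
t 13.9 p [ 0.5297 -0.0962  0.2256] yaw 0.047 r 0.054 ang -1.58 Ft -0.42 Fr -0.96 F [-0.4  1.  -0.8] w 0.0311 M [-0.1   0.07  0.01]
```

View pics/wrist2.png

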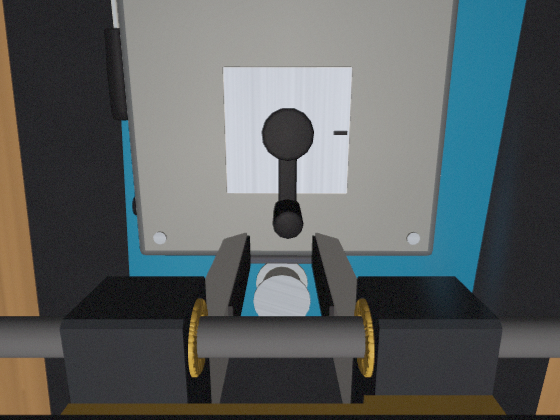

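View pics/top2.png

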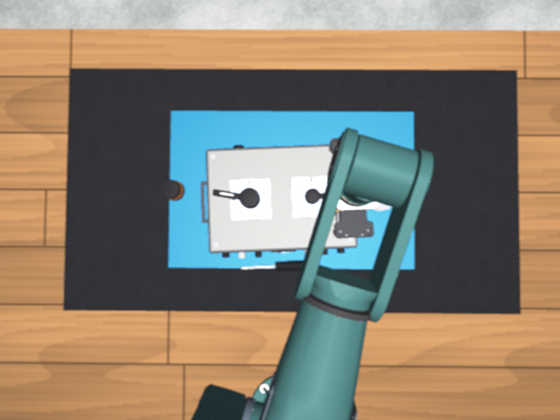

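The top view shows the isolator bar pointing to +y, with its tip at (215,192). In the wrist view the selector hub top is at (288,133), the grip's top at (288,223), and the box screws at (160,238) and (413,239).

Run:
```python
from h import *
c=load("wrist2")
print(wcast(c,[[288,223]],.176),wcast(c,[[288,133]],.165),wcast(c,[[160,238],[413,239]],.12))
```

```text
[[ 0.53331065 -0.09598555  0.176     ]] [[ 0.5306219  -0.04036713  0.165     ]] [[ 0.43381717 -0.13035344  0.12      ]
 [ 0.63571906 -0.12162693  0.12      ]]
```

play_rows:
  moves: "0.67 0.4 0 -1.5 0 0 0; 0.67 0 0 -2 0 0 0; 0.67 0 0 -2 0 0 0; 0.67 0 0 -2 0 0 0; 0.67 0 0 -0.5 0 0 0"

```text
t: 14.62
ee_pos: [0.5324, -0.0967, 0.1427]
orientation: [-3.139, -0.072, 0.007]
ft_force: [0.3, -0.2, -0.2]
gripper_width: 0.0311
```

```bash
python3 plan.py .5305 -.0417;  python3 - <<'E'
import numpy as np
b=-1.5708+.046
def P(q):return np.array([.5305+.055*np.cos(b+q),-.0417+.055*np.sin(b+q)])
def pr(q,st,n):
  for k in range(n):print(round(q+k*st,3),(P(q+k*st)*100).round(2),((P(q+(k+1)*st)-P(q+k*st))*100).round(2))
pr(0,.05,4);pr(.2,.08,12);pr(1.16,.035,22)
E
```

```text
t 14.62 p [ 0.5324 -0.0967  0.1427] yaw 0.046 r 0.055 ang -1.536 Ft 0.33 Fr 0.19 F [ 0.3 -0.2 -0.2] w 0.0311 M [-0.1   0.08 -0.01]
0.0 [53.3  -9.66] [0.27 0.02]
0.05 [53.58 -9.64] [0.27 0.03]
0.1 [53.85 -9.61] [0.27 0.05]
0.15 [54.12 -9.56] [0.27 0.06]
0.2 [54.39 -9.5 ] [0.42 0.12]
0.28 [54.81 -9.38] [0.41 0.16]
0.36 [55.22 -9.22] [0.4  0.19]
0.44 [55.62 -9.03] [0.38 0.22]
0.52 [56.   -8.81] [0.36 0.25]
0.6 [56.36 -8.56] [0.34 0.28]
0.68 [56.7  -8.28] [0.32 0.3 ]
0.76 [57.02 -7.98] [0.29 0.33]
0.84 [57.31 -7.65] [0.26 0.35]
0.92 [57.57 -7.3 ] [0.24 0.37]
1.0 [57.81 -6.93] [0.2  0.39]
1.08 [58.01 -6.54] [0.17 0.4 ]
1.16 [58.19 -6.13] [0.07 0.18]
1.195 [58.25 -5.95] [0.06 0.18]
1.23 [58.31 -5.77] [0.05 0.19]
1.265 [58.37 -5.58] [0.05 0.19]
1.3 [58.41 -5.4 ] [0.04 0.19]
1.335 [58.45 -5.21] [0.03 0.19]
1.37 [58.48 -5.02] [0.03 0.19]
1.405 [58.51 -4.83] [0.02 0.19]
1.44 [58.53 -4.64] [0.01 0.19]
1.475 [58.54 -4.44] [0.01 0.19]
1.51 [58.55 -4.25] [-0.    0.19]
1.545 [58.55 -4.06] [-0.01  0.19]
1.58 [58.54 -3.87] [-0.01  0.19]
1.615 [58.53 -3.67] [-0.02  0.19]
1.65 [58.51 -3.48] [-0.03  0.19]
1.685 [58.48 -3.29] [-0.03  0.19]
1.72 [58.45 -3.1 ] [-0.04  0.19]
1.755 [58.4  -2.92] [-0.05  0.19]
1.79 [58.36 -2.73] [-0.05  0.18]
1.825 [58.3  -2.54] [-0.06  0.18]
1.86 [58.24 -2.36] [-0.07  0.18]
1.895 [58.18 -2.18] [-0.07  0.18]
```

play_rows:
  moves: "0.67 0.22 0.01 0.3 0 0 0.04; 0.67 0.22 0.02 0 0 0 0.04; 0.67 0.22 0.03 0 0 0 0.04; 0.67 0.22 0.04 0 0 0 0.04; 0.67 0.22 0.05 0 0 0 0.04"

```text
t: 15.25
ee_pos: [0.5433, -0.0956, 0.1488]
orientation: [-3.117, -0.387, 0.006]
ft_force: [-4.5, -0.2, 2.6]
gripper_width: 0.0312
```

```bash
python3 plan.py .5305 -.0417
```

```text
t 15.25 p [ 0.5433 -0.0956  0.1488] yaw 0.247 r 0.0554 ang -1.338 Ft -4.4 Fr -0.85 F [-4.5 -0.2  2.6] w 0.0312 M [-0.04  0.87 -0.06]
```

play_rows:
  moves: "0.67 0.22 0.06 -0.1 0 0 0.04; 0.67 0.22 0.07 -0.1 0 0 0.04; 0.67 0.21 0.08 0 0 0 0.04; 0.67 0.2 0.08 0 0 0 0.04; 0.67 0.2 0.09 0 0 0 0.04"

```text
t: 15.88
ee_pos: [0.554, -0.0927, 0.1471]
orientation: [3.062, 0.695, -0.005]
ft_force: [-4.3, -1.5, 3.3]
gripper_width: 0.0308
```

```bash
python3 plan.py .5305 -.0417
```

```text
t 15.88 p [ 0.554  -0.0927  0.1471] yaw 0.447 r 0.0562 ang -1.139 Ft -4.49 Fr -0.42 F [-4.3 -1.5  3.3] w 0.0308 M [-0.42  0.91  0.01]
```

play_rows:
  moves: "0.67 0.4 0.19 0 0 0 0.08; 0.67 0.38 0.22 0 0 0 0.08; 0.67 0.36 0.25 0 0 0 0.08; 0.67 0.33 0.28 0 0 0 0.08; 0.67 0.31 0.3 0 0 0 0.08"

```text
t: 16.5
ee_pos: [0.5717, -0.0803, 0.147]
orientation: [2.863, 1.292, -0.005]
ft_force: [-5.1, -2.5, 3.3]
gripper_width: 0.031
```

play_rows:
  moves: "0.67 0.28 0.33 0 0 0 0.08; 0.67 0.25 0.35 0 0 0 0.08; 0.67 0.23 0.37 0 0 0 0.08; 0.67 0.2 0.39 0 0 0 0.08; 0.67 0.09 0.2 0 0 0 0.04"

```text
t: 17.12
ee_pos: [0.5828, -0.064, 0.1468]
orientation: [2.587, 1.782, -0.004]
ft_force: [-3.9, -3.1, 2.2]
gripper_width: 0.031
```

```bash
python3 plan.py .5305 -.0417
```

```text
t 17.12 p [ 0.5828 -0.064   0.1468] yaw 1.206 r 0.0568 ang -0.404 Ft -4.35 Fr -2.35 F [-3.9 -3.1  2.2] w 0.031 M [-0.55  0.68 -0.08]
```

play_rows:
  moves: "0.67 0.02 0.11 0 0 0 0.02; 0.67 0.02 0.11 0 0 0 0.02; 0.67 0.02 0.11 0 0 0 0.02; 0.67 0.02 0.11 0 0 0 0.02; 0.67 0.02 0.11 0 0 0 0.02"

```text
t: 17.75
ee_pos: [0.5851, -0.0578, 0.1468]
orientation: [2.493, 1.909, 0.001]
ft_force: [-0.2, -5.5, 3.3]
gripper_width: 0.031
```

```bash
python3 plan.py .5305 -.0417
```

```text
t 17.75 p [ 0.5851 -0.0578  0.1468] yaw 1.307 r 0.057 ang -0.287 Ft -5.33 Fr 1.33 F [-0.2 -5.5  3.3] w 0.031 M [-0.95  0.2  -0.01]
```

play_rows:
  moves: "0.67 0 0.05 0 0 0 0.009; 0.67 0.01 0.05 0 0 0 0.009; 0.67 0 0.05 0 0 0 0.009; 0.67 0.01 0.05 0 0 0 0.009; 0.67 0 0.05 0 0 0 0.009"

```text
t: 18.38
ee_pos: [0.5857, -0.0554, 0.1469]
orientation: [2.449, 1.963, 0.002]
ft_force: [0.4, -5.5, 2.4]
gripper_width: 0.0311
```

play_rows:
  moves: "0.67 0 0.04 0 0 0 0.007; 0.67 0.01 0.04 0 0 0 0.007; 0.67 0 0.04 0 0 0 0.007; 0.67 0 0.04 0 0 0 0.007; 0.67 0 0.04 0 0 0 0.007"

```text
t: 19.0
ee_pos: [0.5861, -0.0535, 0.1468]
orientation: [2.414, 2.006, 0.003]
ft_force: [0.2, -5.7, 2.6]
gripper_width: 0.0312
```

play_rows:
  moves: "0.67 0 0.04 0 0 0 0.007; 0.67 0 0.04 0 0 0 0.007; 0.67 0 0.04 0 0 0 0.007; 0.67 0 0.04 0 0 0 0.007; 0.67 0 0.04 0 0 0 0.007"

```text
t: 19.62
ee_pos: [0.5864, -0.0516, 0.1469]
orientation: [2.378, 2.047, 0.003]
ft_force: [1.8, -4.6, 1.5]
gripper_width: 0.0314
```

play_rows:
  moves: "0.67 0 0.04 0 0 0 0.007; 0.67 0 0.04 0 0 0 0.007; 0.67 0 0.04 0 0 0 0.007; 0.67 0 0.04 0 0 0 0.007; 0.67 0 0.04 0 0 0 0.007"

```text
t: 20.25
ee_pos: [0.5866, -0.0497, 0.1469]
orientation: [2.342, 2.088, 0.004]
ft_force: [3.6, -6.5, 0.4]
gripper_width: 0.0309
```

play_rows:
  moves: "0.67 0 0.04 0 0 0 0.007; 0.67 0 0.04 0 0 0 0.007; 0.67 -0.01 0.04 0 0 0 0.007; 0.67 0 0.04 0 0 0 0.007; 0.67 -0.01 0.04 0 0 0 0.007"

```text
t: 20.88
ee_pos: [0.5867, -0.0477, 0.1469]
orientation: [2.305, 2.128, 0.004]
ft_force: [4.1, -5.0, 0.5]
gripper_width: 0.0309
```

play_rows:
  moves: "0.67 -0.01 0.04 0 0 0 0.007; 0.67 -0.01 0.04 0 0 0 0.007; 0.67 -0.01 0.04 0 0 0 0.007; 0.67 -0.01 0.04 0 0 0 0.007; 0.67 -0.01 0.04 0 0 0 0.007"

```text
t: 21.5
ee_pos: [0.5866, -0.0458, 0.1469]
orientation: [2.266, 2.168, 0.005]
ft_force: [4.3, -6.4, 1.0]
gripper_width: 0.0313
```

play_rows:
  moves: "0.67 0 0.04 0 0 0 0.007; 0.67 0 0.04 0 0 0 0.007; 0.67 0 0.04 0 0 0 0.007; 0.67 0 0.04 0 0 0 0.007; 0.67 0 0.04 0 0 0 0.007"

```text
t: 22.12
ee_pos: [0.5866, -0.0439, 0.1469]
orientation: [2.228, 2.207, 0.005]
ft_force: [3.7, -6.4, -0.7]
gripper_width: 0.0312
```

play_rows:
  moves: "0.67 0 0.04 0 0 0 0.007; 0.67 0 0.04 0 0 0 0.007; 0.67 0 0.04 0 0 0 0.007; 0.67 0 0.04 0 0 0 0.007; 0.67 0 0.04 0 0 0 0.007"

```text
t: 22.75
ee_pos: [0.5862, -0.0435, 0.1469]
orientation: [2.189, 2.243, 0.0]
ft_force: [3.4, -9.7, 0.7]
gripper_width: 0.0309
```

Movement has almost stopped and the force is rising, so I'll press a little further to confirm the stop.

play_rows:
  moves: "0.67 0 0.04 0 0 0 0; 0.67 0 0.03 0 0 0 0; 0.67 0 0.03 0 0 0 0; 0.67 0 0 0 0 0 0; 0.67 0 0 0 0 0 0"

```text
t: 23.38
ee_pos: [0.5863, -0.0433, 0.1469]
orientation: [2.189, 2.242, -0.001]
ft_force: [2.9, -11.1, -0.5]
gripper_width: 0.0309
```

```bash
python3 plan.py .5305 -.0417
```

```text
t 23.38 p [ 0.5863 -0.0433  0.1469] yaw 1.594 r 0.0558 ang -0.029 Ft -11.06 Fr 3.26 F [  2.9 -11.1  -0.5] w 0.0309 M [-2.08 -0.62  0.02]
```

play_rows:
  moves: "0.67 0 0.03 0 0 0 0; 0.67 0 0.03 0 0 0 0; 0.67 0 0.03 0 0 0 0; 0.67 0 0 0 0 0 0; 0.67 0 0 0 0 0 0"

```text
t: 24.0
ee_pos: [0.5863, -0.0432, 0.1469]
orientation: [2.189, 2.24, -0.003]
ft_force: [4.6, -13.2, 0.2]
gripper_width: 0.0313
```

play_rows:
  moves: "0.67 0 -0.5 0 0 0 0; 0.67 0 -0.5 0 0 0 0; 0.67 0 0 2.6 0 0 0; 0.67 0 0 2.6 0 0 0; 0.67 0 0 2.6 0 0 0"

```text
t: 24.62
ee_pos: [0.5838, -0.0475, 0.2245]
orientation: [-2.189, -2.249, -0.002]
ft_force: [-0.3, 0.1, -0.2]
gripper_width: 0.0312
```

play_rows:
  moves: "0.74 -0.5 2.1 0 0 0 -0.175; 0.74 -0.5 2.1 0 0 0 -0.175; 0.74 -0.5 2.1 0 0 0 -0.175; 0.74 -0.5 2.1 0 0 0 -0.175; 0.74 -0.5 2.1 0 0 0 -0.175"

```text
t: 25.25
ee_pos: [0.5584, 0.0581, 0.2238]
orientation: [-2.939, -1.101, 0.001]
ft_force: [-0.2, -0.1, -0.1]
gripper_width: 0.0241
```

play_rows:
  moves: "0.74 -0.5 2.1 0 0 0 -0.175; 0.74 -0.5 2.1 0 0 0 -0.175; 0.74 -0.5 2.1 0 0 0 -0.175; 0.74 -0.5 2.1 0 0 0 -0.175; 0.74 -0.5 2.1 0 0 0 -0.175"

```text
t: 25.88
ee_pos: [0.5331, 0.163, 0.2238]
orientation: [-3.13, 0.248, 0.003]
ft_force: [-0.6, 0.2, 0.1]
gripper_width: 0.0244
```

play_rows:
  moves: "0.74 0 0 0 0 0 0; 0.74 0 0 0 0 0 0; 0.74 0 0 0 0 0 0; 0.74 0 0 0 0 0 0; 0.74 0 0 0 0 0 0"

```text
t: 26.5
ee_pos: [0.5342, 0.1606, 0.2245]
orientation: [3.132, -0.242, 0.0]
ft_force: [-0.1, 0.8, -0.7]
gripper_width: 0.0242
```

```bash
python3 plan.py .525 .0975
python3 - <<'E'
from workcell import bot
import cv2,numpy as np
for n in("wrist","top"):
    s=bot.sense()
    c=bot.read_camera(n); cv2.imwrite(f"pics/{n}3.png",c["pixels"][:,:,::-1])
    np.savez(f"pics/{n}3.npz",ee=s["ee_pos"],ori=s["orientation"],**c)
E
```

```text
t 26.5 p [0.5342 0.1606 0.2245] yaw -0.154 r 0.0637 ang 1.426 Ft 0.25 Fr 0.76 F [-0.1  0.8 -0.7] w 0.0242 M [-0.07  0.02 -0.03]
```

View pics/wrist3.png

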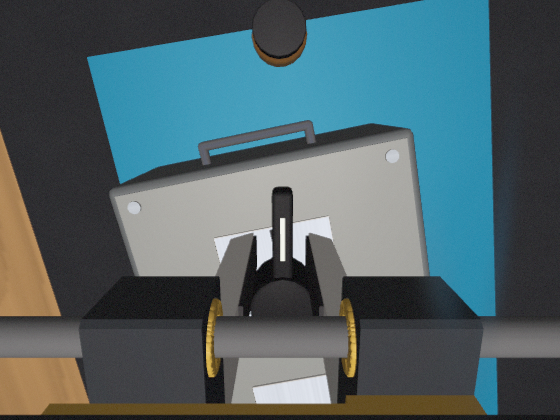

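View pics/top3.png

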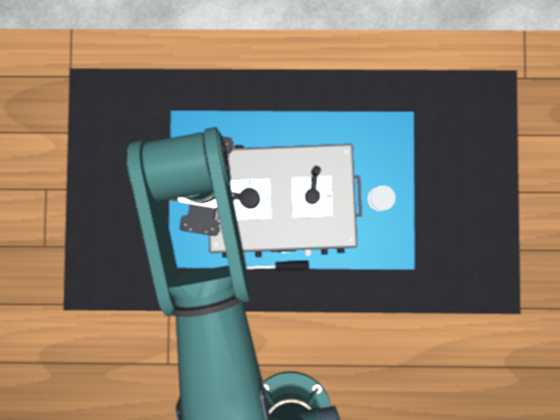

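The wrist view shows the bar centred at column 283 between the fingers (253 and 311). The top view shows the selector crank now pointing to +x, with its grip at (316,170).

play_rows:
  moves: "0.74 0 0 -2 0 0 0; 0.74 0 0 -2 0 0 0; 0.74 0 0 -2 0 0 0; 0.74 0 0 -2 0 0 0; 0.74 0 0 -0.8 0 0 0"

```text
t: 27.22
ee_pos: [0.5334, 0.1608, 0.1351]
orientation: [3.132, -0.242, -0.004]
ft_force: [0.2, 0.2, 0.1]
gripper_width: 0.0245
```

```bash
python3 plan.py .525 .0975;  python3 - <<'E'
import numpy as np
def P(a):return np.array([.525+.064*np.cos(a),.0975+.064*np.sin(a)])
a=1.42
for k,st in enumerate([.04]*5+[.08]*15):
  print(round(a,3),(P(a)*100).round(2),((P(a-st)-P(a))*100).round(2),st);a-=st
E
```

```text
t 27.23 p [0.5334 0.1608 0.1351] yaw -0.154 r 0.0638 ang 1.439 Ft -0.16 Fr 0.27 F [0.2 0.2 0.1] w 0.0245 M [-0.07  0.08  0.01]
1.42 [53.46 16.08] [ 0.25 -0.04] 0.04
1.38 [53.71 16.03] [ 0.25 -0.05] 0.04
1.34 [53.96 15.98] [ 0.25 -0.06] 0.04
1.3 [54.21 15.92] [ 0.25 -0.07] 0.04
1.26 [54.46 15.84] [ 0.24 -0.08] 0.04
1.22 [54.7  15.76] [ 0.47 -0.19] 0.08
1.14 [55.17 15.57] [ 0.46 -0.23] 0.08
1.06 [55.63 15.33] [ 0.44 -0.27] 0.08
0.98 [56.06 15.07] [ 0.41 -0.3 ] 0.08
0.9 [56.48 14.76] [ 0.39 -0.33] 0.08
0.82 [56.87 14.43] [ 0.36 -0.36] 0.08
0.74 [57.23 14.07] [ 0.33 -0.39] 0.08
0.66 [57.56 13.67] [ 0.3  -0.42] 0.08
0.58 [57.85 13.26] [ 0.26 -0.44] 0.08
0.5 [58.12 12.82] [ 0.23 -0.46] 0.08
0.42 [58.34 12.36] [ 0.19 -0.48] 0.08
0.34 [58.53 11.88] [ 0.15 -0.49] 0.08
0.26 [58.68 11.4 ] [ 0.11 -0.5 ] 0.08
0.18 [58.8 10.9] [ 0.07 -0.51] 0.08
0.1 [58.87 10.39] [ 0.03 -0.51] 0.08
```

play_rows:
  moves: "0.74 0.25 -0.04 0 0 0 -0.04; 0.74 0.25 -0.05 0 0 0 -0.04; 0.74 0.25 -0.06 0 0 0 -0.04; 0.74 0.25 -0.07 0 0 0 -0.04; 0.74 0.24 -0.08 0 0 0 -0.04"

```text
t: 27.85
ee_pos: [0.5454, 0.1582, 0.137]
orientation: [3.092, -0.554, -0.004]
ft_force: [-3.3, 0.4, 0.6]
gripper_width: 0.0247
```

```bash
python3 plan.py .525 .0975
```

```text
t 27.85 p [0.5454 0.1582 0.137 ] yaw -0.355 r 0.0641 ang 1.247 Ft 3.22 Fr -0.69 F [-3.3  0.4  0.6] w 0.0247 M [-0.01  0.71  0.05]
```

play_rows:
  moves: "0.74 0.47 -0.19 0 0 0 -0.08; 0.74 0.46 -0.23 0 0 0 -0.08; 0.74 0.44 -0.27 0 0 0 -0.08; 0.74 0.41 -0.3 0 0 0 -0.08; 0.74 0.39 -0.33 0 0 0 -0.08"

```text
t: 28.48
ee_pos: [0.5673, 0.1459, 0.137]
orientation: [-2.919, 1.158, 0.004]
ft_force: [-2.9, 2.2, 1.0]
gripper_width: 0.0242
```

play_rows:
  moves: "0.74 0.36 -0.36 0 0 0 -0.08; 0.74 0.33 -0.39 0 0 0 -0.08; 0.74 0.3 -0.42 0 0 0 -0.08; 0.74 0.26 -0.44 0 0 0 -0.08; 0.74 0.23 -0.46 0 0 0 -0.08"

```text
t: 29.1
ee_pos: [0.5829, 0.126, 0.137]
orientation: [-2.629, 1.714, 0.003]
ft_force: [0.0, 4.4, -0.8]
gripper_width: 0.0245
```

```bash
python3 plan.py .525 .0975
```

```text
t 29.1 p [0.5829 0.126  0.137 ] yaw -1.155 r 0.0645 ang 0.457 Ft 3.97 Fr 1.97 F [ 0.   4.4 -0.8] w 0.0245 M [0.75 0.29 0.08]
```

play_rows:
  moves: "0.74 0.16 -0.37 0 0 0 -0.064; 0.74 0.14 -0.38 0 0 0 -0.064; 0.74 0.11 -0.39 0 0 0 -0.064; 0.74 0.09 -0.39 0 0 0 -0.064; 0.74 0.06 -0.4 0 0 0 -0.064"

```text
t: 29.72
ee_pos: [0.5891, 0.1067, 0.137]
orientation: [-2.323, 2.11, 0.002]
ft_force: [1.0, 3.9, -1.3]
gripper_width: 0.0243
```

```bash
python3 plan.py .525 .0975
```

```text
t 29.73 p [0.5891 0.1067 0.137 ] yaw -1.475 r 0.0648 ang 0.142 Ft 3.72 Fr 1.53 F [ 1.   3.9 -1.3] w 0.0243 M [ 0.71  0.05 -0.04]
```

play_rows:
  moves: "0.74 0 -0.1 0 0 0 -0.015; 0.74 0 -0.1 0 0 0 -0.015; 0.74 0 -0.1 0 0 0 -0.015; 0.74 0 -0.1 0 0 0 -0.01; 0.74 0 -0.1 0 0 0 -0.01"

```text
t: 30.35
ee_pos: [0.589, 0.0998, 0.137]
orientation: [-2.255, 2.186, -0.001]
ft_force: [2.8, 4.5, 0.8]
gripper_width: 0.0248
```

play_rows:
  moves: "0.74 0 -0.04 0 0 0 -0.006; 0.74 0 -0.04 0 0 0 -0.006; 0.74 0 -0.04 0 0 0 -0.006; 0.74 0 -0.04 0 0 0 -0.006; 0.74 0 -0.04 0 0 0 -0.006"

```text
t: 30.98
ee_pos: [0.5885, 0.0977, 0.1366]
orientation: [2.223, -2.22, 0.0]
ft_force: [1.1, 3.8, 2.0]
gripper_width: 0.0243
```

play_rows:
  moves: "0.74 0 -0.04 0 0 0 0; 0.74 0 -0.04 0 0 0 0; 0.74 0 -0.04 0 0 0 0; 0.74 0 -0.04 0 0 0 0; 0.74 0 -0.04 0 0 0 0"

```text
t: 31.6
ee_pos: [0.5887, 0.0957, 0.1365]
orientation: [-2.223, 2.219, -0.0]
ft_force: [1.7, 4.1, 2.1]
gripper_width: 0.0241
```

play_rows:
  moves: "0.74 0 -0.04 0 0 0 0; 0.74 0 -0.04 0 0 0 0; 0.74 0 -0.04 0 0 0 0; 0.74 0 -0.04 0 0 0 0; 0.74 0 -0.04 0 0 0 0"

```text
t: 32.22
ee_pos: [0.5887, 0.0941, 0.1364]
orientation: [-2.223, 2.219, 0.001]
ft_force: [2.7, 5.1, 0.8]
gripper_width: 0.0247
```

play_rows:
  moves: "0.74 0 -0.04 0 0 0 0; 0.74 0 -0.04 0 0 0 0; 0.74 0 -0.04 0 0 0 0; 0.74 0 -0.03 0 0 0 0; 0.74 0 -0.03 0 0 0 0"

```text
t: 32.85
ee_pos: [0.5887, 0.0937, 0.1364]
orientation: [-2.223, 2.216, 0.003]
ft_force: [4.1, 7.2, 0.0]
gripper_width: 0.0244
```

play_rows:
  moves: "0.74 0 -0.04 0 0 0 0; 0.74 0 -0.04 0 0 0 0; 0.74 0 -0.04 0 0 0 0; 0.74 0 -0.03 0 0 0 0; 0.74 0 0 0 0 0 0"

```text
t: 33.48
ee_pos: [0.5888, 0.0935, 0.1364]
orientation: [-2.222, 2.214, 0.005]
ft_force: [3.1, 9.8, 0.8]
gripper_width: 0.0243
```

play_rows:
  moves: "0.74 0 -0.04 0 0 0 0; 0.74 0 -0.04 0 0 0 0; 0.74 0 -0.03 0 0 0 0; 0.74 0 0 0 0 0 0; 0.74 0 0 0 0 0 0"

```text
t: 34.1
ee_pos: [0.5888, 0.0934, 0.1364]
orientation: [-2.222, 2.213, 0.007]
ft_force: [4.7, 12.4, -0.0]
gripper_width: 0.0246
```

At the on-stop. Backing off, lifting and clearing the view.

play_rows:
  moves: "0.74 0 0.45 0 0 0 0; 0.74 0 0.4 0 0 0 0; 0.74 0 0 3 0 0 0; 0.74 0 0 3 0 0 0; 0.74 0 0 3 0 0 0"

```text
t: 34.72
ee_pos: [0.5876, 0.0965, 0.2264]
orientation: [2.219, -2.218, -0.001]
ft_force: [0.4, -0.0, -0.2]
gripper_width: 0.0249
```

play_rows:
  moves: "0.74 -3 4 1 0 0 0; 0.74 -3 4 0 0 0 0; 0.74 -4 4 0 0 0 0; 0.74 -4 4 0 0 0 0; 0.74 -4 4 0 0 0 0"

```text
t: 35.35
ee_pos: [0.407, 0.2974, 0.2358]
orientation: [2.219, -2.219, 0.002]
ft_force: [0.1, 0.9, 0.7]
gripper_width: 0.0247
```

play_rows:
  moves: "0.74 -4 3 0 0 0 0; 0.74 -4 3 0 0 0 0; 0.74 -4 3 0 0 0 0; 0.74 -3 3 0 0 0 0; 0.74 0 0 0 0 0 0"

```text
t: 35.98
ee_pos: [0.257, 0.4179, 0.2358]
orientation: [2.225, -2.214, 0.003]
ft_force: [0.8, -0.5, 0.1]
gripper_width: 0.0244
```

Run:
```python
from h import *
from workcell import bot
c=bot.read_camera("top")
im=c["pixels"];cv2.imwrite("pics/top4.png",cv2.resize(im[100:290,150:420],None,fx=2.9,fy=2.9,interpolation=cv2.INTER_CUBIC)[:,:,::-1])
a=load("top1")["pixels"]
hsv=[cv2.cvtColor(x,cv2.COLOR_RGB2HSV) for x in(a,im)]
for h in hsv:
    m=((h[...,2]<75)).astype(np.uint8)[155:242,215:290];M=cv2.moments(m);print(M["m10"]/M["m00"],M["m01"]/M["m00"],M["m00"])
d=np.abs(a.astype(int)-im).max(2)>60;print(np.argwhere(d[100:290,150:420]).shape)
for n,r in(("jar",np.s_[175:205,160:190]),("reel",np.s_[180:215,365:400]),("screwdriver",np.s_[255:275,235:315]),("iso",np.s_[155:215,230:275])):print(n,d[r].sum())
print(bot.sense()["ee_pos"],bot.sense()["ft_force"])
```

```text
32.712820512820514 37.56923076923077 195.0
32.83076923076923 37.251282051282054 195.0
(314, 2)
jar 0
reel 0
screwdriver 0
iso 0
[0.25812209 0.41716415 0.2358259 ] [ 0.59672684 -0.17757499 -0.82032461]
```

View pics/top4.png

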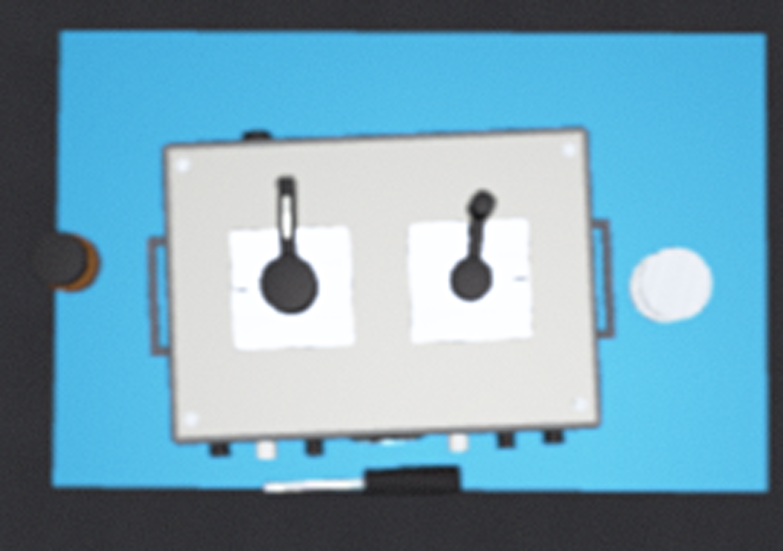

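The final view shows the isolator bar back where it began, with its tip at (287,180). The selector crank points to +x with its grip at (481,205). The jar, reel and screwdriver haven't moved, and the arm is clear.

```bash
python3 -c "
from workcell import bot
print(bot.hand_in())"
```

```text
the job is handed in; nothing more can be done
None
```

The changeover is done and handed in at about 36 s of the 72 s allowed. I pushed both handles with the fingers straddling them rather than gripping.

- **Isolator to off:** it turned about 1.37 rad and then came up against its stop, where the measured force reached about 12 N.
- **Selector to second output:** it moved freely, showing the lock was released. It stopped at about 1.4 rad, with about 13 N along the push and 14 N in all.
- **Isolator back to on:** I turned it back until it met its on stop, at about 12 N along the push and 13 N in all.

All of these are end-of-step readings and stay below the 23 N damage limit. Force was not read between the end points of each move.

The last top picture shows the isolator at its original angle and the selector crank pointing to +x. Comparing it with the first picture showed no change at the jar, reel or screwdriver, and the arm is clear of everything. No check failed or disagreed. The stop angles are rough estimates, worked out from the tool position and the gap between the fingers.

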